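Put the doming punches back in the caddy

ROBOT

A 7-joint arm with a two-finger parallel gripper is mounted at the origin on the work surface. World frame = base frame: x ahead of the robot, y to its left, z up, the work surface at z = 0. Lengths are in m, angles in rad, forces in N, time in s.
With the tool pointing down it reaches from about 0.425 to 0.95 m from the base axis. Payload 4.7 kg.
Tool frame: the origin (TCP) lies between the finger pads; the fingertips stand 25 mm ahead of it and the grasp point (between the pads) lies 6 mm ahead of it; x points along the fingers, z is the direction in which the jaws open and shut, and the axes are right-handed (so a half turn about x gives the same grasp; the last joint's range is limited). The gripper opens to 85 mm and grips with 20 to 120 N. Pads are 22 mm wide; open, the fingers measure 114 mm over their backs; the gripper's body (76 mm by 85 mm) begins 54 mm behind the grasp point. The pads swing forward as they close: fully open they stand 13 mm farther back than shut.
Start: joints at [-1.282, 0.469, -0.049, 1.532, 0.024, 1.141, -0.082], TCP at [0.211, 0.641, 0.256] pointing down, gripper open.
Joint ranges: [-2.59, 2.59], [-0.33, 1.99], [-1.39, 1.29], [0.1, 2.45], [-1.04, 4.18], [0.21, 1.99], [-2.66, 2.66]. Speed limits (rad/s): [2.57, 2.57, 3.14, 3.14, 3.14, 3.14, 3.14].

INTERFACE

Orientations are given as a 3x3 rotation matrix whose columns are the frame's x, y, z axes.
In Python, from rig import * gives the robot as it stands. Calls block until the motion is done:
- movep(position, orientation): joint-space move of the TCP to a pose.
- move_l(position, attitude=None, feed=0.15, until_force=None): straight line of the TCP; attitude=None keeps the orientation; feed is the mean speed in m/s. With until_force (N) it stops when the force on the tool has changed by that much, and returns True; else False.
- move_joints(angles): joint-space move.
- command_gripper(opening, newtons=None): finger opening in m; newtons is the grip in N (None keeps the last); returns when the fingers have stopped.
- sleep(seconds).
- inverse_kinematics(position, orientation): joint angles nearest the present ones, or None.
- sense(): the state.
- camera(name): name is "scene" or "top" or "wrist"; returns (picture, depth): 480x640x3 uint8, red, green, blue; 480x640 float32, m along the optical axis (not along the pixel's ray), 0 where there is no reading.
- camera_params(name): a dict with "K" (3x3 intrinsics, pixels), "position" and "rotation" of the camera in the world; the wrist camera has in their place "tool_from_camera" (4x4, takes a point from camera to tool coordinates, whose origin is the TCP and whose axes are the tool frame's). Camera axes: x right, y down, z forward; pixel columns grow to the right and rows downward; lengths in m; the calibration is good to about 2 mm. A picture is of the moment at which its call begins: read the wrist's pose just before it. camera_params takes no time and is no camera call.
A pose or a line that the arm cannot do raises Unreachable and nothing moves.
- finish_job(): hands the job in, once; it reports no verdict.
The state is a dict: "time_s": time; "joint_pos": joint angles; "qd": joint speeds; "joint_efforts": joint torques, N m; "position": TCP position; "tcp_rot": TCP orientation; "wrist_force": force on the tool from outside, world axes, zero at the start; "ft_torque": the same for the moment, N m; "finger_gap": finger opening in m.
Only numpy, scipy, OpenCV 4.12 (cv2) and the standard library are available. Lean on these libraries where they do the work, as an engineer would, in place of code of your own. Each camera call takes 0.05 s, during which the arm holds its last target.

TASK

Put the three ball-ended punches away in the wooden caddy, each lying flat in the bay cut to its length: the longest in the longest bay, the middle one in the middle-sized bay, the shortest in the shortest bay. Either end may point either way. Leave the pointed punch and the square-headed punch lying where they are.

Things in the scene. Friction and masses are not known exactly. Their poses are not given: they have to be found in the camera images.
- punch_long: Longest ball-ended punch: bare steel, lying level, 126 mm long. Ball of 34 mm diameter at its +x end, square butt collar 34 x 34 mm, 14 mm thick, at its -x end; between them a square shank 18 x 18 mm, free to grip from x = -49 to 29 mm. Origin mid-length on its axis, 17 mm above its support; x runs towards the ball. It rests on ball and collar, the shank 8 mm clear of the support.
- punch_medium: Middle-sized ball-ended punch: bare steel, lying level, 100 mm long. Ball of 30 mm diameter at its +x end, square butt collar 30 x 30 mm, 14 mm thick, at its -x end; between them a square shank 18 x 18 mm, free to grip from x = -36 to 20 mm. Origin mid-length on its axis, 15 mm above its support; x runs towards the ball. It rests on ball and collar, the shank 6 mm clear of the support.
- punch_short: Shortest ball-ended punch: bare steel, lying level, 76 mm long. Ball of 26 mm diameter at its +x end, square butt collar 26 x 26 mm, 14 mm thick, at its -x end; between them a square shank 18 x 18 mm, free to grip from x = -24 to 12 mm. Origin mid-length on its axis, 13 mm above its support; x runs towards the ball. It rests on ball and collar, the shank 4 mm clear of the support.
- bay_long: Longest of three light-wood bays in the caddy, for the longest ball-ended punch: shallow trough open above, inside 142 mm long (x) by 52 mm wide (y); walls and floor 4 mm thick. Its side lips rise 6 mm, its end walls 12 mm above its floor. Origin at the centre of its underside (the floor it holds things on is 4 mm higher). Fixed in the caddy, same yaw.
- bay_medium: Middle-sized of three light-wood bays in the caddy, for the middle ball-ended punch: shallow trough open above, inside 116 mm long (x) by 52 mm wide (y); walls and floor 4 mm thick. Its side lips rise 6 mm, its end walls 12 mm above its floor. Origin at the centre of its underside (the floor it holds things on is 4 mm higher). Fixed in the caddy, same yaw.
- bay_short: Shortest of three light-wood bays in the caddy, for the shortest ball-ended punch: shallow trough open above, inside 92 mm long (x) by 52 mm wide (y); walls and floor 4 mm thick. Its side lips rise 6 mm, its end walls 12 mm above its floor. Origin at the centre of its underside (the floor it holds things on is 4 mm higher). Fixed in the caddy, same yaw.
- caddy: The flat medium-brown wooden caddy, fixed to the table: a tray 172 x 232 mm outside, rim 14 mm high and 6 mm thick, floor 6 mm thick. Its three bays lie side by side along its y axis, in any order, their centres 74 mm apart, each long axis along the caddy's x. Origin at the centre of its underside, on the table.
- point_punch: A look-alike that stays where it is: steel punch 112 mm long with the same square shank (18 mm) and a 30 mm square butt collar at -x, but a cone tapering to a point at +x instead of a ball. Origin mid-length on its axis, 15 mm above the surface.
- flat_punch: A look-alike that stays where it is: steel punch 90 mm long with the same square shank (18 mm) and a 30 mm square butt collar at -x, but a square block 30 x 30 x 30 mm at +x instead of a ball. Origin mid-length on its axis, 15 mm above the surface.
Things that resemble listed ones, but are neither listed nor needed, are in the scene too. Leave any pink look-alike of the punch_long alone.

How it is judged:
By the outcome, as a careful person would: the job done as asked, in the order asked, and still so for the second after the job is handed in, with the robot touching nothing.
It also fails if it takes over 96 s, if anything falls off the work surface, if the arm or the gripper's body presses on something with over 40 N, if the wrist force passes 120 N, or if a joint passes its speed limit or range.

## Working session

There is one attempt and no reset: what is moved stays moved. The work goes in short steps, each a Python script; the robot and the scene stay as the last script left them, time stands still between calls to the robot, and variables do not carry over. Pictures are saved under pics/ and viewed, and the job is handed in when it is done.

```bash
ls; mkdir -p pics; python3 - <<'E'
from rig import *
import cv2,numpy as np
for n in ["scene","top"]:
    p,d=camera(n); cv2.imwrite(f"pics/{n}0.png",p[:,:,::-1]); np.save(f"pics/{n}0.npy",d)
    print(n,camera_params(n))
print(camera_params("wrist"))
s=sense();print(s["time_s"],s["position"],s["tcp_rot"],s["finger_gap"])
E
```

```text
pics
scene {'K': array([[529.58288512,   0.        , 331.42240468],
       [  0.        , 529.58288512, 233.21465817],
       [  0.        ,   0.        ,   1.        ]]), 'position': array([ 0.95343351, -0.94788536,  0.683621  ]), 'rotation': array([[ 0.878767  ,  0.27075419, -0.39301491],
       [ 0.47676054, -0.46070407,  0.74863286],
       [ 0.02163191, -0.84524785, -0.53393644]])}
top {'K': array([[552.42991389,   0.        , 312.90753234],
       [  0.        , 552.42991389, 243.99254387],
       [  0.        ,   0.        ,   1.        ]]), 'position': array([ 0.34872348, -0.02815897,  1.14651063]), 'rotation': array([[-0.01696893, -0.99485372,  0.09989062],
       [-0.99985479,  0.0167276 , -0.00325304],
       [ 0.00156537, -0.09993131, -0.99499311]])}
{'K': array([[371.9109409 ,   0.        , 320.03084   ],
       [  0.        , 371.9109409 , 235.13360373],
       [  0.        ,   0.        ,   1.        ]]), 'tool_from_camera': array([[ 1.46153783e-03, -2.85922471e-01,  9.58251639e-01,
        -1.17980435e-01],
       [-4.28274401e-04, -9.58252754e-01, -2.85922150e-01,
         7.14133779e-02],
       [ 9.99998840e-01,  7.49139241e-06, -1.52297593e-03,
         8.73876609e-04],
       [ 0.00000000e+00,  0.00000000e+00,  0.00000000e+00,
         1.00000000e+00]])}
0.1 [0.21077111 0.64073878 0.2553517 ] [[-4.98070989e-04 -9.49924633e-01  3.12478710e-01]
 [-1.73077099e-03  3.12479100e-01  9.49923058e-01]
 [-9.99998378e-01 -6.76999693e-05 -1.79973877e-03]] 0.08539578634679769
```

View pics/top0.png

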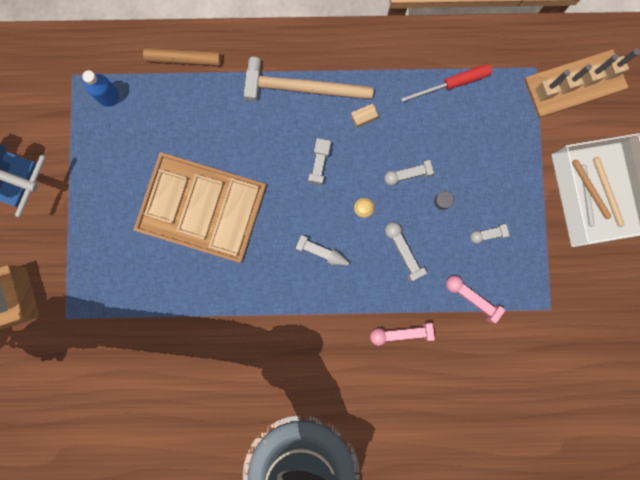

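View pics/scene0.png

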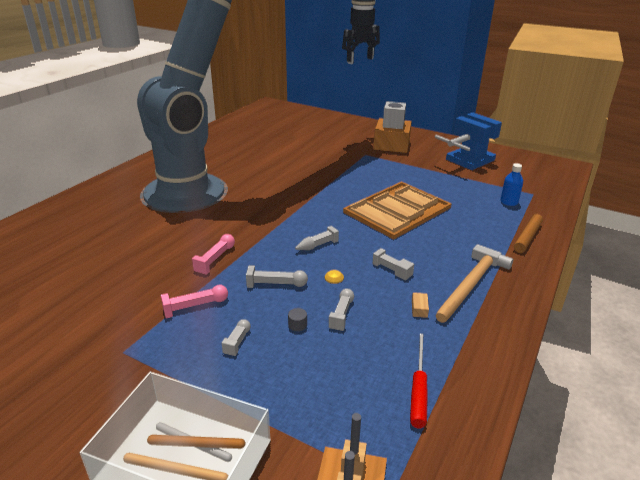

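The top view shows five steel pieces on the mat:
- Ball-ended: long (393,230)–(418,272), medium (391,178)–(432,168) and short (476,237)–(507,232).
- Look-alikes: the pointed punch at (325,250) and the square-headed one at (320,160). The two pink ones are at the bottom right.

The caddy is at (200,207). Its bays run short, medium, long from left to right.

```bash
cat > vis.py <<'E'
import numpy as np,cv2
from rig import camera_params
def cast(n,px,z):
    c=camera_params(n);K=c["K"];px=np.atleast_2d(px).astype(float)
    r=np.c_[(px[:,0]-K[0,2])/K[0,0],(px[:,1]-K[1,2])/K[1,1],np.ones(len(px))]@c["rotation"].T
    t=(z-c["position"][2])/r[:,2]
    return c["position"]+r*t[:,None]
def depthpts(n,px,d):
    c=camera_params(n);K=c["K"];px=np.atleast_2d(px).astype(int)
    z=d[px[:,1],px[:,0]]
    r=np.c_[(px[:,0]-K[0,2])/K[0,0],(px[:,1]-K[1,2])/K[1,1],np.ones(len(px))]
    return c["position"]+(r*z[:,None])@c["rotation"].T
def punch_masks(im):
    hsv=cv2.cvtColor(im,cv2.COLOR_BGR2HSV)
    m=((hsv[...,1]<60)&(hsv[...,2]>110)).astype(np.uint8)*255
    return m
E
cat > m1.py <<'E'
from vis import *
im=cv2.imread("pics/top0.png");d=np.load("pics/top0.npy")
m=punch_masks(im)
n,lab,st,ce=cv2.connectedComponentsWithStats(m)
L={"long":(126,17),"medium":(100,15),"short":(76,13)}
for i in range(1,n):
    if st[i,4]<150 or not(280<ce[i][0]<530 and 130<ce[i][1]<290): continue
    ys,xs=np.where(lab==i); px=np.c_[xs,ys]
    P=cast("top",px,0.015)[:,:2]
    c=P.mean(0); u=np.linalg.svd(P-c,full_matrices=False)[2][0]
    t=(P-c)@u; print(i,ce[i].round(),st[i,4],"len(mm)",np.ptp(t)*1e3,"c",c.round(4),"topz",np.percentile(depthpts("top",px,d)[:,2],[5,50,95]).round(4))
    # width profile
    v=np.array([-u[1],u[0]]);s=(P-c)@v
    print([int(1e3*np.ptp(s[(t>=a)&(t<a+.008)])) for a in np.arange(t.min(),t.max()-.008,.008)], "dir",np.degrees(np.arctan2(u[1],u[0])).round(1),"mid",(c+u*(t.min()+t.max())/2).round(4))
print("mat z",depthpts("top",[[300,290],[480,120]],d), "table",depthpts("top",[[250,350]],d))
r=depthpts("top",[[200,190],[235,215],[167,195],[200,205]],d);print(r)
big=cv2.resize(im[120:300,290:530],None,fx=3,fy=3,interpolation=cv2.INTER_CUBIC);cv2.imwrite("pics/crop_p.png",big)
big=cv2.resize(im[140:275,120:280],None,fx=4,fy=4,interpolation=cv2.INTER_CUBIC);cv2.imwrite("pics/crop_c.png",big)
E
python3 m1.py
```

```text
51 [319. 160.] 599 len(mm) 97.88755570692173 c [ 0.6376 -0.0476] topz [0.0005 0.0267 0.0324]
[30, 32, 32, 30, 27, 20, 20, 20, 19, 29, 32, 30] dir 167.8 mid [ 0.6363 -0.0473]
58 [409. 173.] 613 len(mm) 105.33945128061427 c [ 0.608  -0.2351] topz [0.0014 0.024  0.0304]
[22, 30, 29, 22, 22, 22, 22, 22, 22, 22, 30, 35, 33] dir -75.8 mid [ 0.6075 -0.2331]
70 [445. 199.] 224 len(mm) 35.463758936401895 c [ 0.5519 -0.3078] topz [0.0218 0.0277 0.0312]
[27, 33, 33, 28] dir -129.1 mid [ 0.5519 -0.3079]
79 [404. 251.] 825 len(mm) 128.60613461979426 c [ 0.4444 -0.2194] topz [0.     0.0259 0.035 ]
[25, 33, 33, 30, 22, 22, 22, 23, 23, 23, 22, 23, 23, 23, 40, 41] dir -153.1 mid [ 0.4467 -0.2183]
80 [490. 234.] 449 len(mm) 81.75981877082484 c [ 0.4776 -0.397 ] topz [-0.0008  0.0213  0.0265]
[23, 26, 23, 20, 20, 20, 20, 25, 27, 26] dir -77.9 mid [ 0.4772 -0.3955]
82 [321. 252.] 639 len(mm) 115.17810641478532 c [ 0.4464 -0.0473] topz [-0.0005  0.024   0.0313]
[10, 15, 20, 26, 29, 29, 21, 22, 21, 21, 21, 21, 33, 33] dir 64.9 mid [ 0.4441 -0.052 ]
mat z [[ 0.36862558 -0.00361291  0.00109623]
 [ 0.72257866 -0.39188111  0.0038656 ]] table [[2.48041454e-01 1.00475410e-01 8.47929248e-05]]
[[0.58001099 0.20182975 0.01015317]
 [0.52627593 0.12914401 0.00879772]
 [0.57035996 0.27028217 0.01124392]
 [0.54804998 0.20141551 0.01166107]]
```

View pics/crop_p.png

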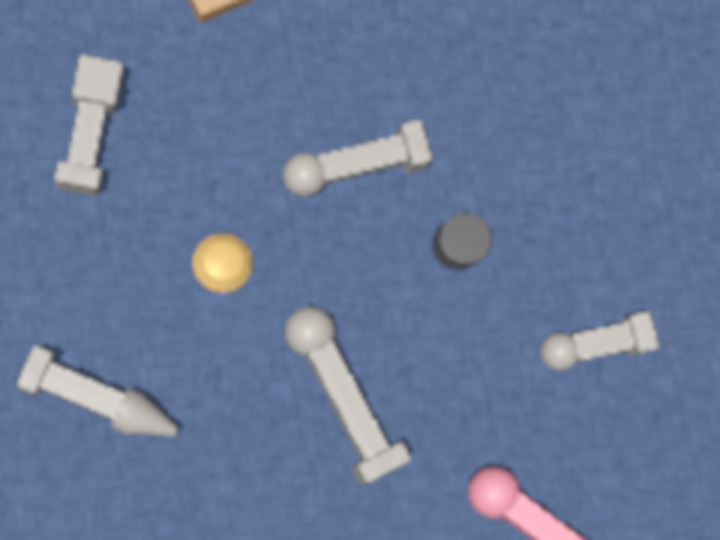

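View pics/crop_c.png

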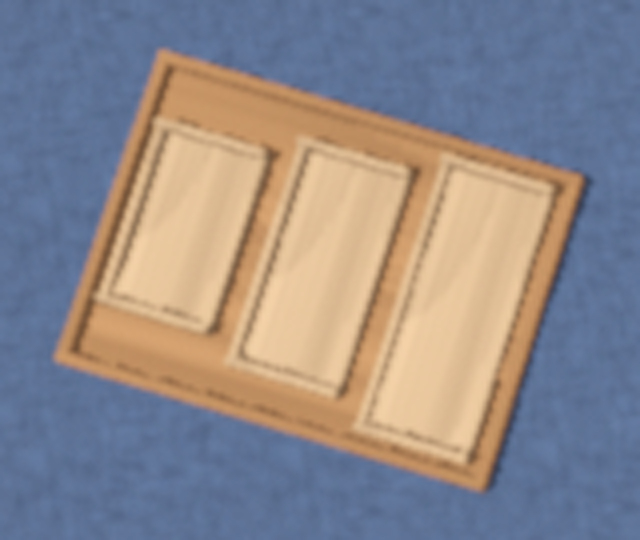

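The crops confirm which punch is which (ball ends at (303,173), (309,331) and (558,351) in the enlarged crop). They also confirm the bays, left to right, as short, medium, long. Next I'll measure the caddy.

```bash
cat > m2.py <<'E'
from vis import *
def quad(m):
    c=max(cv2.findContours(m,cv2.RETR_EXTERNAL,cv2.CHAIN_APPROX_NONE)[0],key=cv2.contourArea)[:,0,:]
    return c
def rect(P):
    (c,s,a)=cv2.minAreaRect((P[:,:2]*1e3).astype(np.float32)); 
    if s[0]<s[1]: s=s[::-1]; a+=90
    return np.array(c)/1e3,np.round(s,1),round(a,2)
im=cv2.imread("pics/top0.png");d=np.load("pics/top0.npy")
hsv=cv2.cvtColor(im,cv2.COLOR_BGR2HSV)
wood=cv2.inRange(hsv,(5,50,90),(28,255,255)); wood[:, :110]=0;wood[:,290:]=0;wood[:135]=0;wood[280:]=0
c=quad(wood);print("caddy rim14",rect(cast("top",c,.014)),"base",rect(cast("top",c,0.0)))
light=cv2.inRange(hsv,(8,40,195),(28,120,255))&wood
light=cv2.morphologyEx(light,cv2.MORPH_OPEN,np.ones((2,2)))
n,lab,st,ce=cv2.connectedComponentsWithStats(light)
for i in range(1,n):
    if st[i,4]<300: continue
    c=quad((lab==i).astype(np.uint8)); print(ce[i],st[i,4],rect(cast("top",c,.012)))
cv2.imwrite("pics/light.png",cv2.resize(light[140:275,120:280],None,fx=4,fy=4))
# scene cross-check
im=cv2.imread("pics/scene0.png");hsv=cv2.cvtColor(im,cv2.COLOR_BGR2HSV)
w=cv2.inRange(hsv,(5,70,90),(28,255,255));k=np.zeros_like(w);k[175:240,335:460]=255;w&=k
print("scene caddy",rect(cast("scene",quad(w),.014)))
m=punch_masks(im);n,lab,st,ce=cv2.connectedComponentsWithStats(m)
for i in range(1,n):
    if st[i,4]<100 or not(210<ce[i][0]<420 and 210<ce[i][1]<360):continue
    ys,xs=np.where(lab==i);print(ce[i].round(),rect(cast("scene",np.c_[xs,ys],.015)))
E
python3 m2.py
```

```text
caddy rim14 (array([0.54427747, 0.20142853]), array([234.2, 172.7]), 72.08) base (array([0.54669495, 0.20426668]), array([237.1, 174.8]), 72.08)
[166.7556391  197.59022556] 1330 (array([0.56629553, 0.2718548 ]), array([105.4,  60.8]), 161.97)
[199.87750429 207.64338867] 1747 (array([0.54392645, 0.20347229]), array([129.7,  64.9]), 161.72)
[233.75737705 217.97611241] 2135 (array([0.52078949, 0.13235832]), array([154. ,  64.5]), 162.14)
scene caddy (array([0.54741986, 0.18818353]), array([245.7, 183.1]), 72.04)
[316. 237.] (array([ 0.43824786, -0.0440258 ]), array([125.8,  32.7]), 73.6)
[394. 259.] (array([ 0.62804596, -0.0324576 ]), array([92.6, 33. ]), 167.73)
[277. 274.] (array([ 0.43583789, -0.20668106]), array([132.3,  45. ]), 16.08)
[342. 304.] (array([ 0.60093158, -0.22339067]), array([94.7, 30.2]), 102.2)
[236. 333.] (array([ 0.47207086, -0.39277167]), array([73.3, 26. ]), 98.43)
```

```bash
python3 - <<'E'
from rig import *
import numpy as np
T=camera_params("wrist")["tool_from_camera"];print(T[:3,2],T[:3,3])
def R(th): # x down, z = jaw dir at yaw th
    z=np.array([np.cos(th),np.sin(th),0]);x=np.array([0,0,-1.]);return np.c_[x,np.cross(z,x),z]
for p in ([.4467,-.2183],[.6075,-.2331],[.4772,-.3955],[.53,.13],[.55,.2],[.57,.27]):
  for th in range(-180,181,30):
    j=inverse_kinematics([*p,.03],R(np.radians(th)));
    print(p,th,None if j is None else np.round(j,2).tolist()) if j is None else 0
E
```

```text
[ 0.95825164 -0.28592215 -0.00152298] [-0.11798044  0.07141338  0.00087388]
```

View pics/light.png

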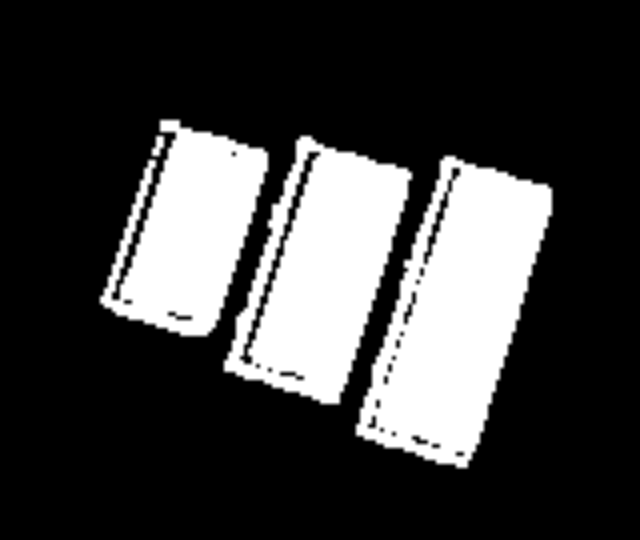

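Rim size 234×173 mm against 232×172, and the bay centres match ±74 mm to about 1.5 mm. I'll move above the long punch and check it with the wrist camera.

```bash
cat > h.py <<'E'
from rig import *
from vis import *
def R(deg):
    th=np.radians(deg);z=np.array([np.cos(th),np.sin(th),0]);x=np.array([0,0,-1.]);return np.c_[x,np.cross(z,x),z]
def wcast(px,z,s):
    c=camera_params("wrist");K=c["K"];T=np.eye(4);T[:3,:3]=s["tcp_rot"];T[:3,3]=s["position"];T=T@c["tool_from_camera"]
    px=np.atleast_2d(px).astype(float)
    r=np.c_[(px[:,0]-K[0,2])/K[0,0],(px[:,1]-K[1,2])/K[1,1],np.ones(len(px))]@T[:3,:3].T
    return T[:3,3]+r*((z-T[2,3])/r[:,2])[:,None]
def wlook(name,z,near,L):
    s=sense();p,d=camera("wrist");im=p[:,:,::-1].copy();cv2.imwrite(f"pics/{name}.png",im)
    m=punch_masks(im);n,lab,st,ce=cv2.connectedComponentsWithStats(m);best=None
    for i in range(1,n):
        if st[i,4]<300: continue
        ys,xs=np.where(lab==i);P=wcast(np.c_[xs,ys],z,s)[:,:2]
        c=P.mean(0)
        if np.linalg.norm(c-near)>.05: continue
        u=np.linalg.svd(P-c,full_matrices=False)[2][0];t=(P-c)@u;v=np.array([-u[1],u[0]]);w=(P-c)@v
        mid=c+u*(t.min()+t.max())/2
        k=np.abs(t)<.012   # shank centreline
        print(name,ce[i].round(),"len",round(np.ptp(t)*1e3,1),"mid",mid.round(4),"dir",np.degrees(np.arctan2(u[1],u[0])).round(1),"shankmid",(c+v*(w[k].min()+w[k].max())/2).round(4),"w",round(np.ptp(w[k])*1e3,1))
E
python3 - <<'E'
from h import *
p=[.4467,-.2183]
movep([*p,.2],R(117)); command_gripper(.05,60)
wlook("w_long",.017,np.array(p),.126)
s=sense();print(s["time_s"],s["position"],s["joint_pos"],s["wrist_force"])
E
```

```text
w_long [321. 210.] len 128.0 mid [ 0.4495 -0.2172] dir 26.5 shankmid [ 0.4454 -0.2194] w 19.0
3.7167 [ 0.44671471 -0.21828977  0.20000374] [ 0.88618906  0.30382264 -0.61637331  1.98295556  0.21915748  0.91986728
  2.19964106] [-0.27556681 -1.01971376 -0.28392126]
```

View pics/w_long.png

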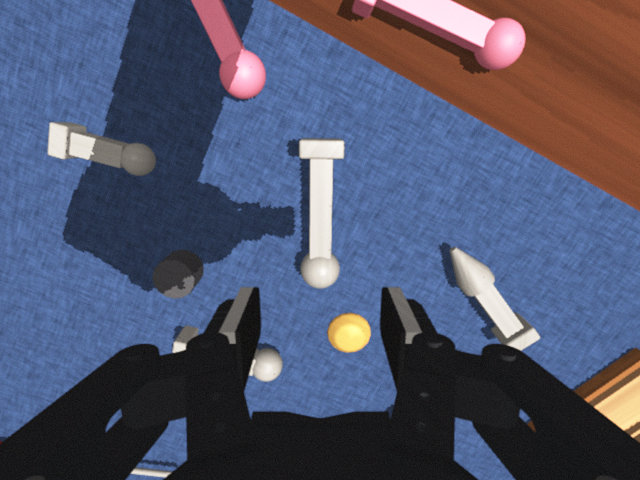

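The wrist view shows the long punch at (321,210): collar at (321,150), ball at (320,270), measured length 128 mm. It agrees with the top view to about 3 mm. Now I'll grasp it.

```bash
cat >> h.py <<'E'
def pick(p,th,tz=.0325):
    move_l([*p,.08],R(th),feed=.25)
    hit=move_l([*p,tz],feed=.08,until_force=15)
    command_gripper(.0,80)
    s=sense();print("pick hit",hit,"z",s["position"].round(4),"gap",s["finger_gap"],"F",s["wrist_force"].round(1),s["time_s"])
    move_l([*p,.14],feed=.2)
    s=sense();print("lifted gap",s["finger_gap"],"F",s["wrist_force"].round(1),"tau",s["ft_torque"].round(2))
    return s
E
python3 - <<'E'
from h import *
pick([.4485,-.2177],116.7)
p,d=camera("wrist");cv2.imwrite("pics/w_long2.png",p[:,:,::-1])
E
```

```text
pick hit False z [ 0.4489 -0.218   0.0332] gap 0.01594366202374057 F [-0.6  0.1  6. ] 5.4917
lifted gap 0.015905514149254518 F [-0.3 -0.5 -6. ] tau [0.02 0.02 0.  ]
```

View pics/w_long2.png

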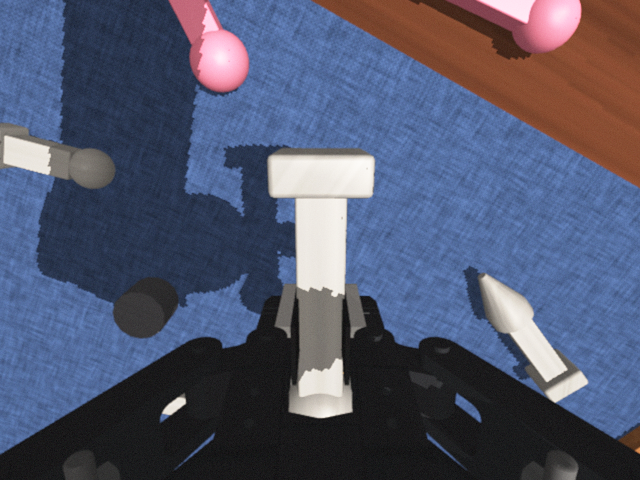

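The long punch is held level, with the collar ahead of the fingers at (321,173). Before placing I'll measure how far it sits off-centre along its axis, and take another look at the caddy from the wrist camera above it.

```bash
python3 - <<'E'
from h import *
s=sense();q=wcast([[321,153],[321,197]],s["position"][2]-.0155+.017,s)
ax=s["tcp_rot"][:,1];print("collar top outer/inner edge along tool y (mm)",((q-s["position"])@ax*1e3).round(1), "lateral",((q-s["position"])@s["tcp_rot"][:,2]*1e3).round(1))
c=np.array([.5443,.2014]);a=np.radians(72.08);u=np.array([np.cos(a),np.sin(a)]);b=c-.074*u;print(b)
th=72.08
movep([*b,.17],R(th))
p,d=camera("wrist");cv2.imwrite("pics/w_cad.png",p[:,:,::-1]);print(sense()["position"],sense()["time_s"],sense()["joint_pos"])
np.savez("pics/w_cad.npz",pos=sense()["position"],R=sense()["tcp_rot"])
E
```

```text
collar top outer/inner edge along tool y (mm) [62.8 49.2] lateral [-0.2 -0.2]
[0.52153103 0.13098996]
[0.52157242 0.12911038 0.16927882] 7.625 [ 0.09631696  0.39443264 -0.52463095  1.92785859  0.25215238  0.88541693
  0.69948963]
```

View pics/w_cad.png

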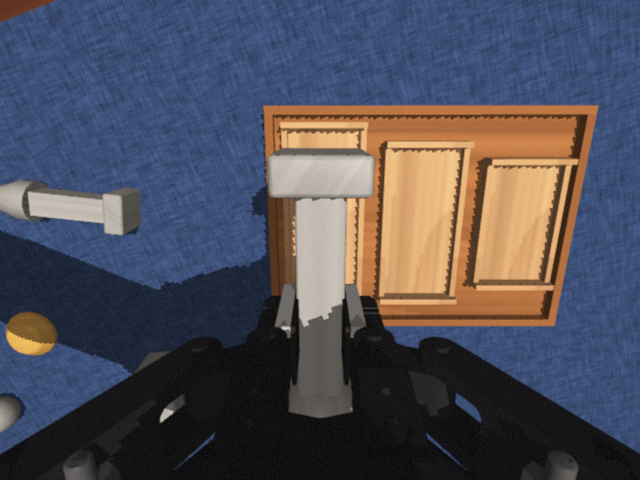

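```bash
python3 - <<'E'
from h import *
z=np.load("pics/w_cad.npz");s={"position":z["pos"],"tcp_rot":z["R"]}
c=wcast([[265,106],[597,106],[555,326]],.014,s);print(c.round(4),"sides",np.linalg.norm(c[0]-c[1]),np.linalg.norm(c[1]-c[2]),"centre",((c[0]+c[2])/2).round(4),"yaw",np.degrees(np.arctan2(*(c[1]-c[0])[[1,0]])))
e=wcast([[282,124],[367,124],[387,143],[474,143],[489,160],[577,160]],.022,s);print(e.round(4))
# medium/short lower end walls
f=wcast([[380,302],[456,302],[475,289],[552,289]],.022,s);print(f.round(4))
print("med centre",(e[2:4].mean(0)+f[:2].mean(0))/2,"short",(e[4:].mean(0)+f[2:].mean(0))/2)
print(sense()["position"],sense()["time_s"])
E
```

```text
[[0.4303 0.1189 0.014 ]
 [0.5017 0.3378 0.014 ]
 [0.6655 0.2863 0.014 ]] sides 0.23032801774272527 0.17165133225301354 centre [0.5479 0.2026 0.014 ] yaw 71.92252389265926
[[0.4455 0.1268 0.022 ]
 [0.4635 0.182  0.022 ]
 [0.4799 0.1917 0.022 ]
 [0.4986 0.249  0.022 ]
 [0.5133 0.2567 0.022 ]
 [0.5324 0.3152 0.022 ]]
[[0.5956 0.1548 0.022 ]
 [0.614  0.2115 0.022 ]
 [0.6076 0.2279 0.022 ]
 [0.626  0.2847 0.022 ]]
med centre [0.54701966 0.20174809 0.022     ] short [0.56982005 0.27110142 0.022     ]
[0.52157242 0.12911038 0.16927882] 7.625
```

The wrist and top views of the caddy centre differ by up to 3 mm, (0.547,0.202) against (0.544,0.201). The clearance is 8 mm, so I'll use the blend (0.5462,0.2018).

```bash
cat >> h.py <<'E'
C=np.array([.5462,.2018]);TH=72.0
def place(k,zrel,th=TH,off=0.):
    a=np.radians(72.0);b=C+.074*k*np.array([np.cos(a),np.sin(a)])
    b=b+off*np.array([np.sin(a),-np.cos(a)])
    move_l([*b,zrel+.04],R(th),feed=.15)
    s=sense();print("above",s["position"].round(4),"want",b.round(4))
    hit=move_l([*b,zrel-.004],feed=.04,until_force=8)
    s=sense();print("hit",hit,"pos",s["position"].round(4),"F",s["wrist_force"].round(1),"gap",s["finger_gap"])
    command_gripper(.034)
    q=sense()["position"]
    move_l([q[0],q[1],.12],feed=.15)
    s=sense();print("t",s["time_s"],"F",s["wrist_force"].round(1),"gap",s["finger_gap"])
E
python3 - <<'E'
from h import *
place(-1,.0425)
p,d=camera("top");cv2.imwrite("pics/top1.png",cv2.resize(p[140:275,120:280,::-1],None,fx=4,fy=4,interpolation=cv2.INTER_CUBIC))
p,d=camera("wrist");cv2.imwrite("pics/w1.png",p[:,:,::-1])
E
```

```text
above [0.5241 0.1315 0.0831] want [0.5233 0.1314]
hit True pos [0.5231 0.1314 0.0432] F [-0.3  0.1  5.1] gap 0.01594187278562788
t 10.2417 F [ 0.2 -0.7  0.4] gap 0.033962642359817864
```

View pics/w1.png

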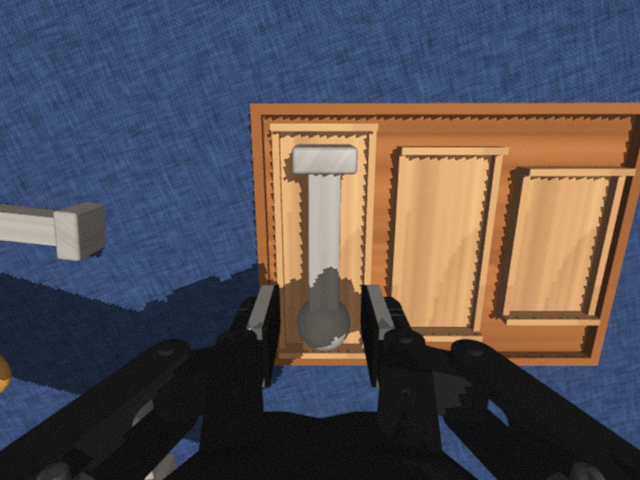

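The long punch lies in its bay, collar at (325,160) and ball at (324,325), centred between the lips. Next is the medium one.

```bash
python3 - <<'E'
from h import *
p=[.6075,-.2331]
movep([*p,.2],R(14.2)); command_gripper(.05,60); sleep(.1)
wlook("w_med",.015,np.array(p),.1)
s=sense();print(s["time_s"],s["position"],s["joint_pos"].round(2))
E
```

```text
w_med [320. 215.] len 105.0 mid [ 0.6093 -0.2344] dir -76.3 shankmid [ 0.6093 -0.2336] w 18.6
12.2167 [ 0.60753265 -0.23283479  0.19997763] [ 0.47  0.49 -0.24  1.65  0.13  1.02  0.44]
```

View pics/w_med.png

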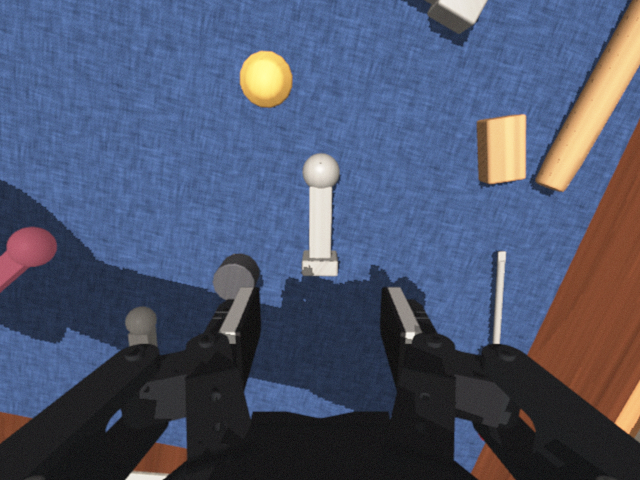

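The medium punch is at (320,215), with the ball at (321,171) and the collar at (320,264). The 105 mm reading includes the visible side face of the collar, so I've allowed for that. The dark disc is clear of the fingers.

```bash
python3 - <<'E'
from h import *
pick([.6090,-.2336],13.9)
p,d=camera("wrist");cv2.imwrite("pics/w_med2.png",p[:,:,::-1])
s=sense();print(s["position"])
a=np.radians(72);
for th in (72,-108):
    print(th,inverse_kinematics([*C,.08],R(th)))
E
```

```text
pick hit False z [ 0.6093 -0.2337  0.0334] gap 0.016309486293209476 F [-1.9  0.3  5.4] 13.9917
lifted gap 0.015582530547357046 F [-1.3 -0.5 -3.6] tau [0.04 0.03 0.01]
[ 0.60744221 -0.23323035  0.13771648]
72 [-0.05530446  0.58144991 -0.49711929  1.88802463  0.38662192  0.76794151
  0.4907631 ]
-108 [-0.59425505  0.53387576  0.22275073  1.92108915 -0.17434554  0.70504994
 -2.15329439]
```

View pics/w_med2.png

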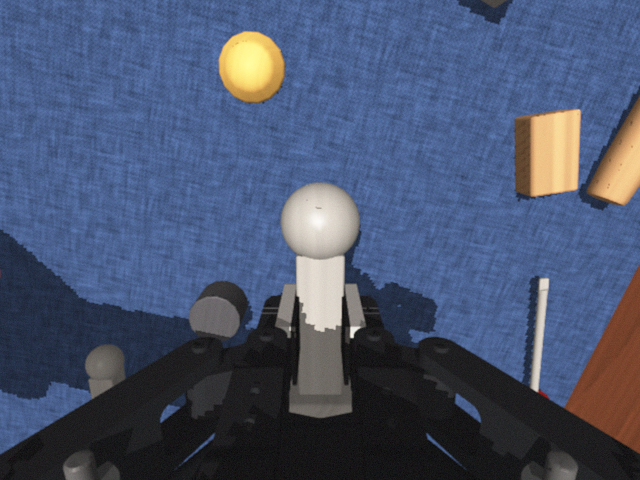

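```bash
python3 - <<'E'
from h import *
s=sense();q=wcast([[320,222]],s["position"][2]-.0175,s)-s["position"]
e=(q@s["tcp_rot"][:,1])[0]-.035;print("e mm",e*1e3,"lat",q@s["tcp_rot"][:,2]*1e3)
movep([*C,.14],R(72))
place(0,.0425,off=float(np.clip(e,-.006,.006)))
p,d=camera("wrist");cv2.imwrite("pics/w2.png",p[:,:,::-1])
p=[.4772,-.3955]
movep([*p,.2],R(12.1)); command_gripper(.05,60); sleep(.1)
wlook("w_sh",.013,np.array(p),.1)
s=sense();print(s["time_s"],s["position"],s["joint_pos"].round(2))
E
```

```text
e mm 2.3390881209467835 lat [1.51369476]
above [0.5489 0.2008 0.0826] want [0.5484 0.2011]
hit True pos [0.5481 0.2009 0.0433] F [-1.6 -0.   4.6] gap 0.01617583524195848
t 18.7667 F [-0.  -0.1 -0.2] gap 0.034030119953238305
w_sh [320. 216.] len 79.7 mid [ 0.4793 -0.3964] dir -78.4 shankmid [ 0.4798 -0.3968] w 18.4
21.4333 [ 0.47729183 -0.3954215   0.19999179] [ 0.83  0.45 -0.27  1.72  0.14  0.99  0.71]
```

View pics/w2.png

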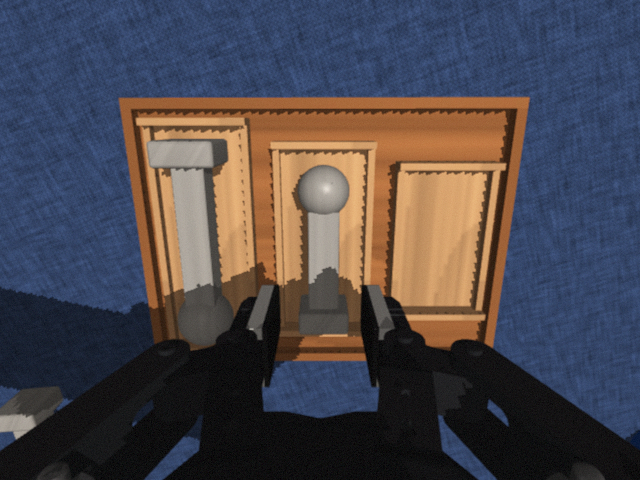

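View pics/w_sh.png

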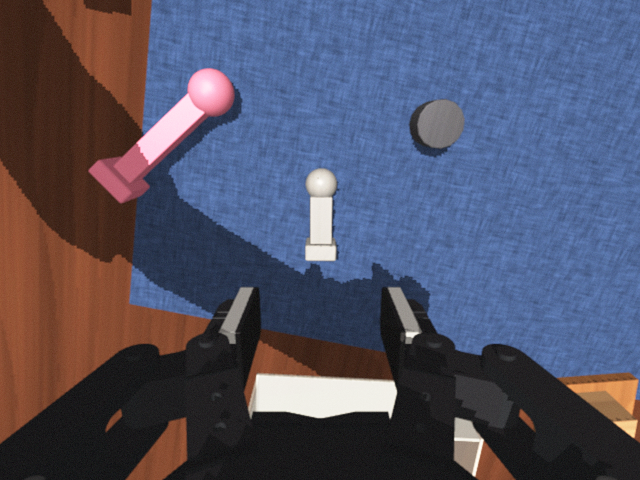

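The medium punch is in its bay (ball (324,190), collar (322,315)). The short one is at (320,216), with the ball at (321,184) and the collar at (320,250).

```bash
python3 - <<'E'
from h import *
pick([.4797,-.3988],11.7,tz=.031)
sleep(.1);s=sense();p,d=camera("wrist");cv2.imwrite("pics/w_sh2.png",p[:,:,::-1])
print(s["position"])
E
```

```text
pick hit False z [ 0.48   -0.399   0.0318] gap 0.01582011408148285 F [-0.9  1.   6.2] 23.225
lifted gap 0.015769001766166343 F [ 0.6  0.6 -2. ] tau [ 0.01 -0.    0.02]
[ 0.47842543 -0.39803056  0.13779597]
```

View pics/w_sh2.png

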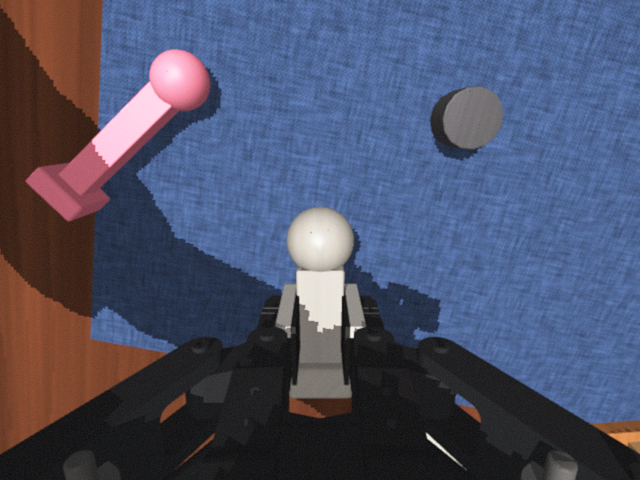

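The short punch is held, ball at (320,240).

```bash
python3 - <<'E'
from h import *
s=sense();q=wcast([[320,240]],s["position"][2]-.0178,s)-s["position"]
e=(q@s["tcp_rot"][:,1])[0]-.025;print("e mm",e*1e3)
a=np.radians(72);b=C+.074*np.array([np.cos(a),np.sin(a)])
movep([*b,.14],R(72))
place(1,.041,off=float(np.clip(e,-.008,.008)))
move_l([b[0]-.0,b[1],.25],feed=.25)
sleep(.2)
p,d=camera("wrist");cv2.imwrite("pics/w3.png",p[:,:,::-1])
movep([.45,-.02,.35],R(72));sleep(.3)
p,d=camera("top");cv2.imwrite("pics/top3.png",p[:,:,::-1]);np.save("pics/top3.npy",d)
cv2.imwrite("pics/top3c.png",cv2.resize(p[140:275,120:280,::-1],None,fx=4,fy=4,interpolation=cv2.INTER_CUBIC))
p,d=camera("scene");cv2.imwrite("pics/scene3.png",p[:,:,::-1]);print(sense()["time_s"])
cv2.imwrite("pics/scene3c.png",cv2.resize(p[170:245,330:465,::-1],None,fx=5,fy=5,interpolation=cv2.INTER_CUBIC))
E
```

```text
e mm 5.197425823944276
above [0.5742 0.2707 0.0811] want [0.574  0.2706]
hit True pos [0.5737 0.2704 0.0419] F [-0.3 -1.1  5.4] gap 0.01584964355378603
t 28.9083 F [-0.6 -0.5  1. ] gap 0.03369400541944442
31.475
```

View pics/w3.png

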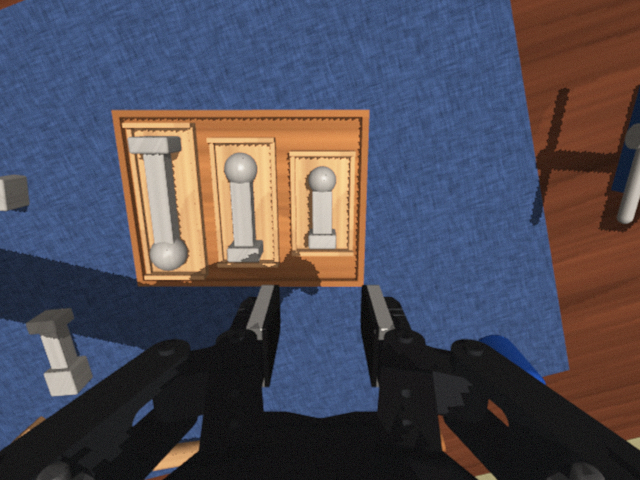

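View pics/top3.png

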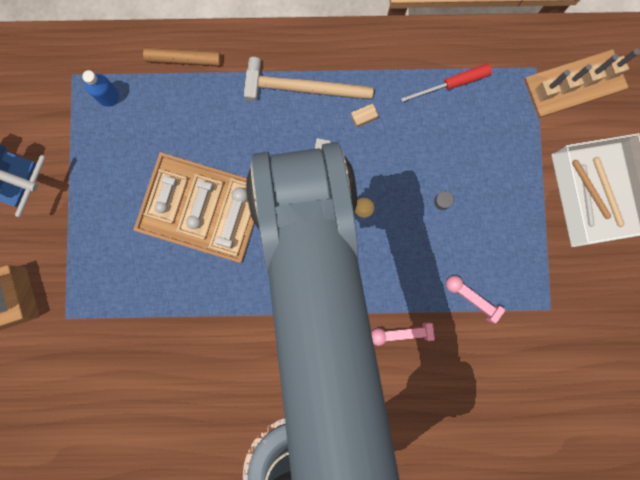

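View pics/scene3c.png

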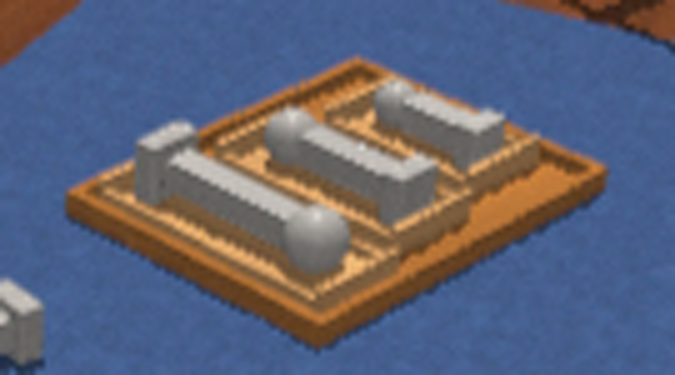

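View pics/top3c.png

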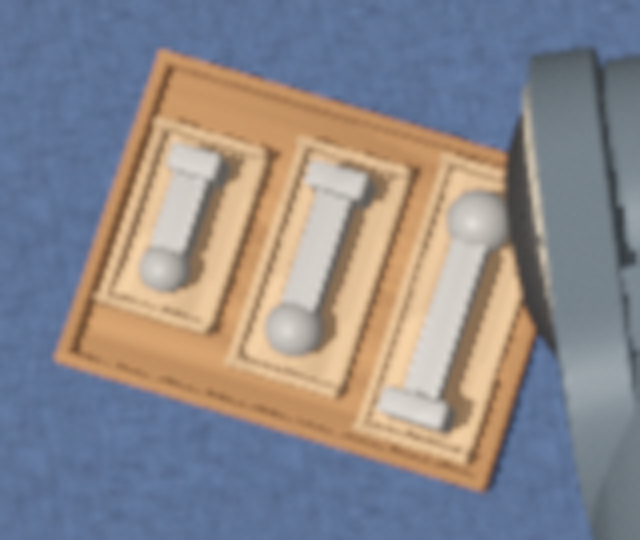

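All three are in the right bays. The medium and short collars look close to their end walls, so I'll check that they're level using the heights along each punch.

```bash
python3 - <<'E'
from vis import *
d=np.load("pics/top3.npy")
for n,pts in {"short collar,shank,ball (exp .036,.032,.036)":[(195,158),(182,208),(162,268)],"med (.040,.034,.040)":[(337,178),(318,245),(293,328)],"long (.044,.036,.044)":[(412,406),(450,300),(475,215)]}.items():
    o=[]
    for x,y in pts:
        px=[[120+x/4+i,140+y/4+j] for i in(-1,0,1) for j in(-1,0,1)]
        o.append(round(float(np.median(depthpts("top",px,d)[:,2])),4))
    print(n,o)
# end extents along bay axis relative to C, via top mask at mid heights
im=cv2.imread("pics/top3.png");m=punch_masks(im);n,lab,st,ce=cv2.connectedComponentsWithStats(m)
a=np.radians(-18);ux=np.array([np.cos(a),np.sin(a)]);uy=np.array([-ux[1],ux[0]])
for i in range(1,n):
    if st[i,4]<100 or not(130<ce[i][0]<250 and 150<ce[i][1]<262):continue
    ys,xs=np.where(lab==i);P=cast("top",np.c_[xs,ys],.027)[:,:2]-np.array([.5443,.2014])
    t=P@ux*1e3;s=P@uy*1e3;print(ce[i].round(),"along",t.min().round(),t.max().round(),"across",s.min().round(),s.max().round())
E
```

```text
short collar,shank,ball (exp .036,.032,.036) [0.0357, 0.0322, 0.0354]
med (.040,.034,.040) [0.0405, 0.0336, 0.0386]
long (.044,.036,.044) [0.0449, 0.0365, 0.0431]
[164. 194.] along -37.0 40.0 across 59.0 90.0
[198. 204.] along -49.0 53.0 across -16.0 20.0
[232. 217.] along -64.0 62.0 across -90.0 -52.0
```

Heights match flat seating to within about 1.5 mm, and every punch lies inside its bay's length and width. Handing in.

```bash
python3 - <<'E'
from rig import *
print(sense()["time_s"]);print(finish_job())
E
```

```text
31.475
the job is handed in; nothing more can be done
None
```

All three ball-ended punches are in the caddy, each lying flat in the bay cut to its length. I placed them long, medium, then short, and handed the job in at 31.5 s of the 96 s allowed.

**Last checks:**
- **Flat seating:** Heights from the depth image matched flat seating to about 1.5 mm.
- **Fit in the bays:** The top view puts every punch within its bay's length and width. The medium and short collars sit 5 to 6 mm from their end walls.
- **Forces:** The readings I printed stayed near 6 N, and the gripper was open and clear of everything at hand-in.

**What disagreed or went unchecked:**
- **Caddy centre:** The top and wrist cameras differed by up to 3 mm along the bays. I used a blend of the two, well inside the 8 mm of clearance at each end.
- **Look-alikes:** I never moved the pointed punch or the square-headed punch, nor the pink ones. I did not measure them again at the end; the arm hid the pointed one and most of the square-headed one in the last top view.

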